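Sift the small brass inlay balls out of the tipping dispenser

TASK

I need the three small brass balls for the inlay. Turn the sifter cap by its knob until the medium-width slot sits squarely over the pouring opening (at the pointer), then tip the drum with its crank so that all three small balls roll into the catch tray while the large one stays inside (rock it if one hangs back), and finally set the drum fully upright again and let go. Leave the gouge, the mallet and the plaque blank where they are.

Things in the scene. Friction and masses are not known exactly. Their poses are not given: they have to be found in the camera images.
- dispenser: wooden tipping dispenser fixed to the bench: foot 250 x 190 x 8 mm, two posts carrying a shaft along its y axis, 130 mm above the bench, a drum on that shaft, a catch tray below. Origin: on the bench below the drum's middle; z up, +x towards the side it pours to.
- drum (a joint): tip angle of the drum about its shaft (rad): 0 = upright, cap on top (a stop); grows as the cap goes over towards the tray (+x), to a stop at 2.27, mouth 40 degrees below level. Stays where left: turning takes about 0.25 N m, 3 to 5 N at the crank. Balls roll out past about 1.8; rocking back to 1.2 and over again frees one that hangs back.
- drum_mid (a point): centre of the drum, on the shaft axis. The drum is a wooden box hopper, inside 90 mm (x) by 60 mm (y), 110 mm long, 4 mm walls. Three 14 mm and one 24 mm brass ball lie loose inside. Under the cap a dark plate closes it but for one opening, 32 x 60 mm, along its pouring wall; a small dark pointer block on that wall marks the opening's middle.
- cap_centre (a point): centre of the top face of the round aluminium sifter cap (diameter 128 mm, 5 mm thick), on the drum's axis, 61 mm from drum_mid. It turns without end either way, drag about 0.08 N m, and stays where left. Three straight slots (windows) lie 120 degrees apart, each across a radius; over the opening they leave a gap of 9, 16.5 or 30 mm (48 to 60 mm long).
- knob (a point): grip point of the cap's knob: on the cap's axis, 20 mm above the cap's top face. The knob is an upright wooden bar 46 mm long, 12 mm thick (the width to grip) and 26 mm high, its underside 6 mm above the cap's face. The bar's length lies along the line from the cap's centre through medium_window. It takes two or three grasps to bring the window round.
- medium_window (a point): middle of the medium slot of the cap (16.5 mm gap, 60 mm long), 37 mm from the cap's axis, at the cap's top face. Lets 14 mm balls through but not the 24 mm one.
- narrow_window (a point): in the narrow slot's sector (9 mm gap, 60 mm long: no ball passes), 37 mm from the cap's axis, 120 degrees anticlockwise from medium_window seen from above the cap.
- wide_window (a point): in the wide slot's sector (30 mm gap, 48 mm long: every ball passes), 37 mm from the cap's axis, 240 degrees anticlockwise from medium_window seen from above the cap.
- outlet (a point): point of the drum over the middle of the opening below the cap, on the pointer block's side: 37 mm from the drum's axis at the height of the cap's top face. A window serves the opening when its middle lies here; past some 10 degrees off, its slanting edge pinches the gap.
- crank_grip (a point): middle of the crank's round handle bar: 12 mm thick, 62 mm long, parallel to the shaft, 75 mm from its axis, 114 mm to the -y side of drum_mid; crank arm 29 mm inboard. The crank leans 65 degrees from vertical away from the tray at tip 0 and goes over the top to 65 degrees towards it. Pinch it from above, fingers either side; the bar turns between the pads.
- tray_mid (a point): middle of the inner floor of the steel catch tray, 12 mm above the bench, 88 mm from the dispenser's origin towards its +x. Tray 175 x 118 mm outside, 4 mm walls, tops 40 mm (far wall 60 mm) above the bench; part of the dispenser.
- gouge: bystander: carving gouge lying on the bench, 130 mm wooden handle (28 mm thick) to its -x, 125 mm steel blade to its +x, origin below where they meet.
- mallet: bystander: wooden carving mallet standing on its head, 240 mm tall, 80 mm diameter; origin under its centre.
- blank: bystander: light wooden plaque blank 110 x 80 x 42 mm; origin under its centre.
- small1_center (a point): centre of a small brass ball, 14 mm diameter, 12 g; starts inside the drum.
- small2_center (a point): centre of a small brass ball, 14 mm diameter, 12 g; starts inside the drum.
- small3_center (a point): centre of a small brass ball, 14 mm diameter, 12 g; starts inside the drum.
- large_center (a point): centre of the large brass ball, 24 mm diameter, 62 g; starts inside the drum and must stay there.
- small1: the same ball as point small1_center, as a body; origin on its surface, turning with it: use the centre point for its place.
- small2: the same ball as point small2_center, as a body; origin on its surface, turning with it: use the centre point for its place.
- small3: the same ball as point small3_center, as a body; origin on its surface, turning with it: use the centre point for its place.
- large: the same ball as point large_center, as a body; origin on its surface, turning with it: use the centre point for its place.

How it is judged:
By the outcome, as a careful person would: the job done as asked, in the order asked, and still so for the second after the job is handed in, with the robot touching nothing.
It also fails if it takes over 72 s, if anything falls off the work surface, if the arm or the gripper's body presses on something with over 40 N, if the wrist force passes 120 N, or if a joint passes its speed limit or range.

ROBOT

A 6-joint arm with a two-finger parallel gripper is mounted at the origin on the work surface. World frame = base frame: x ahead of the robot, y to its left, z up, the work surface at z = 0. Lengths are in mm, angles in rad, forces in N, time in s.
With the tool pointing down it reaches from about 300 to 775 mm from the base axis. Payload 14.6 kg.
Tool frame: the origin (TCP) lies midway between the tips of the shut fingers; the grasp point (between the pads) lies 19 mm behind it; y points along the fingers, z is the direction in which the jaws open and shut, and the axes are right-handed (so a half turn about y gives the same grasp; the last joint's range is limited). The gripper opens to 94 mm and grips with 3 to 60 N. Pads are 16 mm wide; open, the fingers measure 119 mm over their backs; the gripper's body (75 mm by 177 mm) begins 78 mm behind the grasp point.
Start: joints at [-0.067, 0.3, 1.521, -0, 1.321, -0.067], TCP at [549.99, -0.002, 205.446] pointing down, gripper open.
Joint ranges: [-3.03, 3.03], [-0.79, 2.21], [0.23, 2.52], [-1.04, 4.18], [0, 3.07], [-2.55, 2.55]. Speed limits (rad/s): [2.22, 2.22, 2.57, 3.14, 3.14, 3.14].

INTERFACE

Orientations are given as [roll, pitch, yaw] about the fixed x, y, z axes, in that order (R = Rz(yaw) Ry(pitch) Rx(roll)).
In Python, from cell import manip gives the robot as it stands.
- The arm moves only by the tool play_rows, never from a script. Its argument "series" is a list of rows, each a list of 3 entries, a list of its own where there are three numbers: the shift along the tool's x, y, z in m, then the turn about the tool's y in rad, then the closure, from 0 (fully open) to 1 (shut). In form: [[[dx, dy, dz], twist, grip], ...]. A call has 1 to 20 rows; each row is the pose to reach, as a shift and turn from the pose measured when the call began, along the tool's axes at that moment; what a row does not reach only later rows make up. A row lasts 1/10 s, in which the tool goes at most 50 mm and 8.59 degrees, less where a joint would pass 70% of its speed; a pose out of reach is approached as far as the arm can. A call with a gripper value outside its range is refused whole. The fingers move at their own pace and stop on an object; "squeeze" is the grip in N (left out, the last holds). Time passes only in rows, so rows that repeat a pose let the fingers close. It gives the time, the measured TCP pose, the force and the opening at its end, in the units of the state.
- manip.read_state(): the state, without advancing time (a new reading comes with each control period).
- manip.camera(name): name is "scene" or "side" or "wrist"; returns the picture (384x512x3 uint8, red, green, blue); there is no depth.
- manip.camera_params(name): a dict with "K" (3x3 intrinsics, pixels), "rvec" (rotation vector, rad) and "tvec" (3), from world to camera coordinates, as OpenCV has them. Camera axes: x right, y down, z forward; pixel columns grow to the right and rows downward; lengths in mm; the calibration is good to about 2 mm. A picture is of the moment at which its call begins: read the wrist's pose just before it. camera_params takes no time and is no camera call; for the wrist camera it gives the pose at the moment of the call.
- manip.sign_off(): hands the job in, once; it reports no verdict.
The state is a dict: "clock": time; "joints": joint angles; "qd": joint speeds; "effort": joint torques, N m; "eef_pos": TCP position; "eef_rot": TCP orientation; "wrist_force": force on the tool from outside, world axes, zero at the start; "moment": the same for the moment, N m; "finger_gap": finger opening in mm.
Only numpy, scipy, OpenCV 4.12 (cv2) and the standard library are available. Lean on these libraries where they do the work, as an engineer would, in place of code of your own. Each camera call takes 0.05 s, during which the arm holds its last target. There are 200 camera calls.

## Working session

There is one attempt and no reset: what is moved stays moved. The work goes in short steps, Python scripts to look and compute and a tool call to move; the robot and the scene stay as the last step left them, time stands still between calls to the robot, and variables do not carry over. Pictures are saved under pics/ and viewed, about 8 in all and at most 12, crops included, and the job is handed in when it is done.

Besides the shell and the picture viewer there is one more tool, called after ">>>" as a command line: name --argument value ..., lists and objects as JSON in quotes. play_rows: Moves the arm, as the interface text tells. Its arguments: {"type":"object","properties":{"series":{"type":"array","items":{"type":"array"}},"squeeze":{"type":"number"}},"required":["series"]}

```bash
mkdir -p pics; ls; cat > h.py <<'E'
import numpy as np, cv2
from cell import manip
def cam(n):
    p=manip.camera_params(n);return np.array(p["K"],float),cv2.Rodrigues(np.array(p["rvec"],float))[0],np.array(p["tvec"],float).ravel()
def shot(n,f):
    im=manip.camera(n);cv2.imwrite("pics/"+f,cv2.cvtColor(im,cv2.COLOR_RGB2BGR));return im
def proj(n,P,c=None):
    K,R,t=c or cam(n);q=(np.atleast_2d(P)@R.T+t)@K.T;return q[:,:2]/q[:,2:]
def ray(n,uv,c=None):
    K,R,t=c or cam(n);return -R.T@t,R.T@np.linalg.solve(K,[uv[0],uv[1],1.])
def onz(n,uv,z,c=None):
    o,d=ray(n,uv,c);return o+d*(z-o[2])/d[2]
def tri(obs):
    A=np.zeros((3,3));b=np.zeros(3)
    for n,uv in obs:
        o,d=ray(n,uv);d=d/np.linalg.norm(d);M=np.eye(3)-np.outer(d,d);A+=M;b+=M@o
    return np.linalg.solve(A,b)
E
python3 - <<'E'
from h import *
a=shot("scene","a.png");b=shot("side","b.png");c=shot("wrist","c.png")
cv2.imwrite("pics/ab.png",cv2.cvtColor(np.vstack([a,b])[:, :],cv2.COLOR_RGB2BGR)) 
for n in("scene","side","wrist"):
    K,R,t=cam(n);print(n,K[0,0],-R.T@t,R[2])
print(manip.read_state())
E
```

```text
pics
scene 385.9552406363026 [1352.20853029    4.03362042 1060.22093323] [-0.66783944  0.0045629  -0.74429138]
side 359.99218414751283 [872.81059439 658.5655796  738.9154075 ] [-0.378287   -0.68849057 -0.61877272]
wrist 339.4853372202876 [550.08422075  82.1952499  382.29557405] [ 3.88593401e-04 -2.83432384e-01 -9.58992144e-01]
{'clock': 0.15, 'joints': array([-6.66051173e-02,  3.00301325e-01,  1.52144476e+00, -5.24797201e-07,
        1.32068829e+00, -6.66243216e-02]), 'qd': array([-0.00124512, -0.00039695, -0.00313691, -0.00033606, -0.00014882,
        0.00066786]), 'effort': array([-2.50185103e-04, -5.31960297e+01, -3.52822959e+01,  7.07691838e-02,
        2.35654798e-02, -3.66386917e-05]), 'eef_pos': array([5.49800055e+02, 7.45125086e-03, 2.05037126e+02]), 'eef_rot': array([-1.57163621e+00,  5.55304068e-05, -1.57077702e+00]), 'wrist_force': array([-0.17191393, -0.16776378,  0.18979093]), 'moment': array([-0.04950748, -0.02721858,  0.03278508]), 'finger_gap': 93.98187155466385}
```

View pics/a.png

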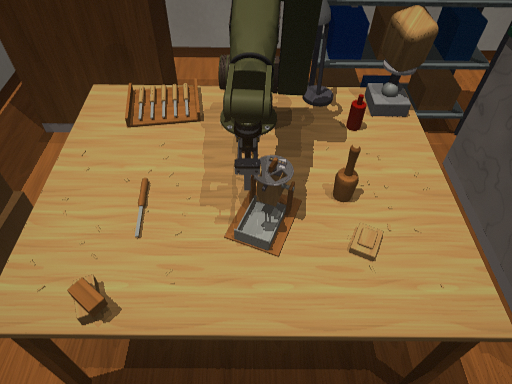

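View pics/b.png

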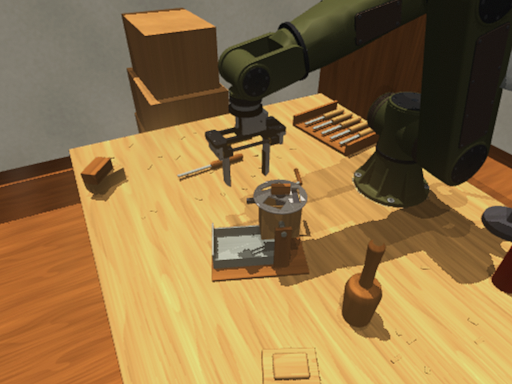

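```bash
python3 - <<'E'
import cv2,numpy as np
a=cv2.imread("pics/a.png");b=cv2.imread("pics/b.png");c=cv2.imread("pics/c.png")
f=lambda i,x,y,w,h:cv2.resize(i[y:y+h,x:x+w],(400,300),interpolation=cv2.INTER_CUBIC)
m=np.vstack([np.hstack([f(a,210,145,140,105),f(b,200,165,140,105)]),np.hstack([f(c,0,0,512,384),np.zeros((300,400,3),np.uint8)])])
cv2.imwrite("pics/m.png",m)
E
```

```text
(no output)
```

View pics/m.png

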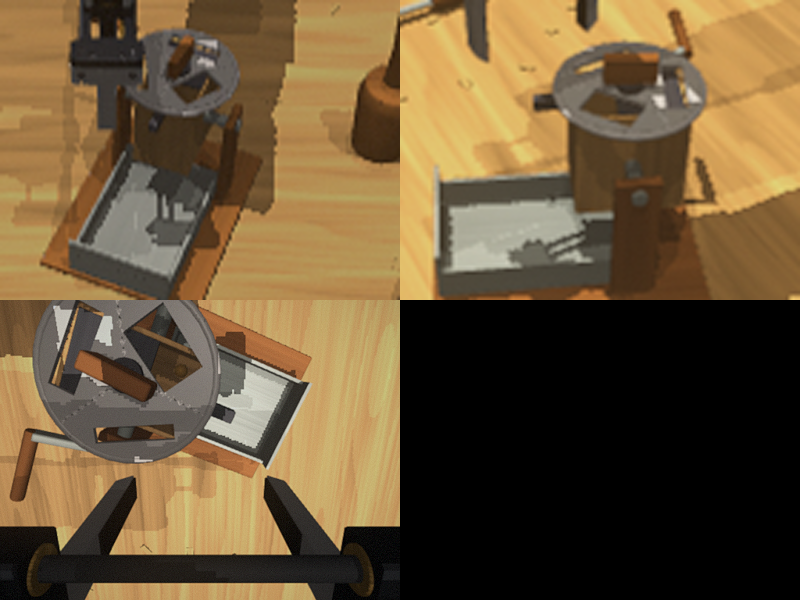

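```bash
python3 - <<'E'
from h import *
c=onz("wrist",(162,106),191);print("cap",c)
p=onz("wrist",(284,140),170);print("ptr",p)
s=manip.read_state();from scipy.spatial.transform import Rotation as R
M=R.from_euler('xyz',s['eef_rot']).as_matrix();print(M.round(3))
print(onz("scene",(275,170),191),onz("side",(280,197),191))
E
```

```text
cap [498.66683517  73.55579484 191.        ]
ptr [567.67297974  52.09060121 170.        ]
[[ 0.    -0.001  1.   ]
 [-1.     0.     0.   ]
 [-0.    -1.    -0.001]]
[504.371208    86.25162581 191.        ] [504.01688287  88.27799389 191.        ]
```

>>> play_rows --series '[[[0, -0.04, 0], 0, 0], [[0, -0.075, 0], 0, 0], [[-0.03, -0.075, -0.02], 0, 0], [[-0.074, -0.075, -0.047], 0, 0], [[-0.074, -0.075, -0.047], 0, 0], [[-0.074, -0.075, -0.047], 0, 0], [[-0.074, -0.075, -0.047], 0, 0]]'

```text
clock: 0.85
eef_pos: [503.2, 73.5, 279.9]
eef_rot: [-1.572, -0.0, -1.571]
wrist_force: [0.9, 0.2, -0.4]
finger_gap: 94.0
```

```bash
python3 - <<'E'
from h import *
print(manip.read_state()['eef_pos']);c=cam("wrist");np.savez("d.npz",K=c[0],R=c[1],t=c[2])
im=shot("wrist","d.png");b=cv2.imread("pics/d.png")
cv2.imwrite("pics/d2.png",cv2.resize(b,(800,600),interpolation=cv2.INTER_CUBIC))
E
```

```text
[503.18964985  73.45400998 279.90359376]
```

View pics/d2.png

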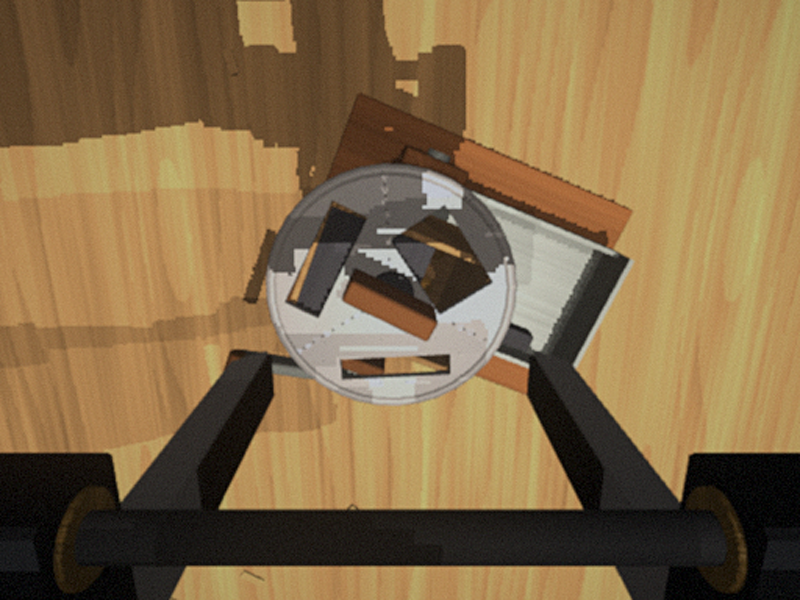

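```bash
python3 - <<'E'
from h import *
d=np.load("d.npz");C=(d['K'],d['R'],d['t']);k=.64
q=lambda x,y,z:onz(0,(x*k,y*k),z,C)[:2]
P=np.array([q(*p,189) for p in [(268,282),(516,286),(392,163),(391,405),(303,196),(482,200),(305,370),(480,366)]])
A=np.c_[2*P,np.ones(len(P))];s=np.linalg.lstsq(A,(P**2).sum(1),rcond=None)[0];c=s[:2];print("cap",c,np.sqrt(s[2]+c@c), np.linalg.norm(P-c,axis=1).round(1))
ang=lambda v:np.degrees(np.arctan2(v[1],v[0]))
for n,L in dict(med=[(333,201),(367,214),(319,318),(287,301)],nar=[(340,360),(450,354),(450,373),(342,379)]).items():
    Q=np.array([q(*p,191) for p in L]);m=Q.mean(0);print(n,m,np.linalg.norm(m-c),ang(m-c), [ang(Q[i]-Q[j]).round(1) for i,j in((0,3),(1,2),(0,1),(3,2))])
print("base edge",ang(q(632,210,8)-q(360,94,8)),"tray far",ang(q(632,260,60)-q(575,365,60)))
print("ptr",ang(q(517,338,175)-c))
print("bar",ang(q(432,338,223-26)-q(343,298,223-26)), "top edge",ang(q(437,320,223)-q(352,275,223)))
print("crank",q(232,355,168))
E
```

```text
cap [499.03541736  79.5388945 ] 65.46093997975574 [64.6 65.5 65.3 66.4 66.  65.8 65.5 64.6]
med [465.64406663  96.67582795] 37.53207683447485 152.83243680579858 [np.float64(63.5), np.float64(64.4), np.float64(159.1), np.float64(150.2)]
nar [501.21332917  37.43076577] 42.16441396402693 -87.03919257894887 [np.float64(93.8), np.float64(91.6), np.float64(-176.5), np.float64(-176.4)]
base edge -21.869800406104083 tray far 67.92697532990358
ptr -23.917852556654065
bar -25.35910508543737 top edge -28.86585277236215
crank [405.00982521  34.43666544]
```

>>> play_rows --series '[[[-0.006, 0, -0.004], -0.15, 0], [[-0.006, 0, -0.004], -0.3, 0], [[-0.006, 0, -0.004], -0.45, 0], [[-0.006, 0, -0.004], -0.6, 0], [[-0.006, 0, -0.004], -0.75, 0], [[-0.006, 0, -0.004], -0.9, 0], [[-0.006, 0.02, -0.004], -1.05, 0], [[-0.006, 0.04, -0.004], -1.108, 0], [[-0.006, 0.06, -0.004], -1.108, 0], [[-0.006, 0.075, -0.004], -1.108, 0], [[-0.006, 0.082, -0.004], -1.108, 0], [[-0.006, 0.082, -0.004], -1.108, 0.6], [[-0.006, 0.082, -0.004], -1.108, 0.8], [[-0.006, 0.082, -0.004], -1.108, 0.85], [[-0.006, 0.082, -0.004], -1.108, 1], [[-0.006, 0.082, -0.004], -1.108, 1], [[-0.006, 0.082, -0.004], -1.108, 1], [[-0.006, 0.082, -0.004], -1.108, 1]]' --squeeze 30

```text
clock: 2.7
eef_pos: [499.2, 79.3, 197.9]
eef_rot: [-1.571, 0.001, -0.464]
wrist_force: [-0.5, -0.4, -0.2]
finger_gap: 41.5
```

```bash
python3 - <<'E'
from h import *
s=manip.read_state();print(s['joints'],s['wrist_force'],s['moment'],s['finger_gap'])
E
```

```text
[ 8.50106000e-02  2.07860581e-01  1.65432587e+00  1.43078681e-05
  1.28057673e+00 -1.02216514e+00] [-0.49006008 -0.42271918 -0.16181027] [ 0.03727299 -0.04647541 -0.00743974] 41.46889670650854
```

>>> play_rows --series '[[[0, 0, 0], 0, 1], [[0, 0, 0], 0, 1], [[0, 0, 0], 0, 1], [[0, 0, 0], 0, 1], [[0, 0, 0], 0, 1], [[0, 0, 0], 0, 1], [[0, 0, 0], 0, 1]]'

```text
clock: 3.4
eef_pos: [499.1, 79.0, 197.9]
eef_rot: [-1.572, 0.001, -0.464]
wrist_force: [-3.1, -5.4, 1.1]
finger_gap: 11.8
```

>>> play_rows --series '[[[0, 0, 0], 0.1, 1], [[0, 0, 0], 0.2, 1], [[0, 0, 0], 0.3, 1], [[0, 0, 0], 0.4, 1], [[0, 0, 0], 0.5, 1], [[0, 0, 0], 0.6, 1], [[0, 0, 0], 0.7, 1], [[0, 0, 0], 0.8, 1], [[0, 0, 0], 0.9, 1], [[0, 0, 0], 1.0, 1], [[0, 0, 0], 1.1, 1], [[0, 0, 0], 1.2, 1], [[0, 0, 0], 1.3, 1], [[0, 0, 0], 1.4, 1], [[0, 0, 0], 1.5, 1], [[0, 0, 0], 1.53, 1]]'

```text
clock: 5.0
eef_pos: [498.3, 78.5, 197.8]
eef_rot: [-1.574, -0.003, -1.998]
wrist_force: [-8.8, -6.9, 5.7]
finger_gap: 11.7
```

>>> play_rows --series '[[[0, 0, 0], 0.1, 1], [[0, 0, 0], 0.2, 1], [[0, 0, 0], 0.3, 1], [[0, 0, 0], 0.4, 1], [[0, 0, 0], 0.5, 1], [[0, 0, 0], 0.6, 1], [[0, 0, 0], 0.7, 1], [[0, 0, 0], 0.8, 1], [[0, 0, 0], 0.9, 1], [[0, 0, 0], 1.0, 1], [[0, 0, 0], 1.1, 1], [[0, 0, 0], 1.2, 1], [[0, 0, 0], 1.3, 1], [[0, 0, 0], 1.4, 1], [[0, 0, 0], 1.5, 1], [[0, 0, 0], 1.53, 1], [[0, 0, 0], 1.53, 1]]'

```text
clock: 6.7
eef_pos: [497.9, 79.4, 197.9]
eef_rot: [-1.569, -0.004, 2.755]
wrist_force: [-2.9, 3.6, 2.7]
finger_gap: 11.7
```

>>> play_rows --series '[[[0, 0, 0], 0, 0.5], [[0, 0, 0], 0, 0], [[0, 0, 0], 0, 0], [[0, 0, 0], 0, 0], [[0, 0, 0], 0, 0], [[0, -0.03, 0], 0, 0], [[0, -0.06, 0], 0, 0], [[0, -0.085, 0], 0, 0], [[0, -0.085, 0], 0, 0], [[0, -0.085, 0], 0, 0]]'

```text
clock: 7.7
eef_pos: [498.3, 79.4, 282.6]
eef_rot: [-1.569, -0.004, 2.755]
wrist_force: [-0.7, 0.4, -0.2]
finger_gap: 88.2
```

```bash
python3 - <<'E'
from h import *
print(manip.read_state()['eef_pos']);c=cam("wrist");np.savez("e.npz",K=c[0],R=c[1],t=c[2])
im=shot("wrist","e.png");b=cv2.imread("pics/e.png")
cv2.imwrite("pics/e2.png",cv2.resize(b,(800,600),interpolation=cv2.INTER_CUBIC))
E
```

```text
[498.26402374  79.3834745  282.61610325]
```

View pics/e2.png

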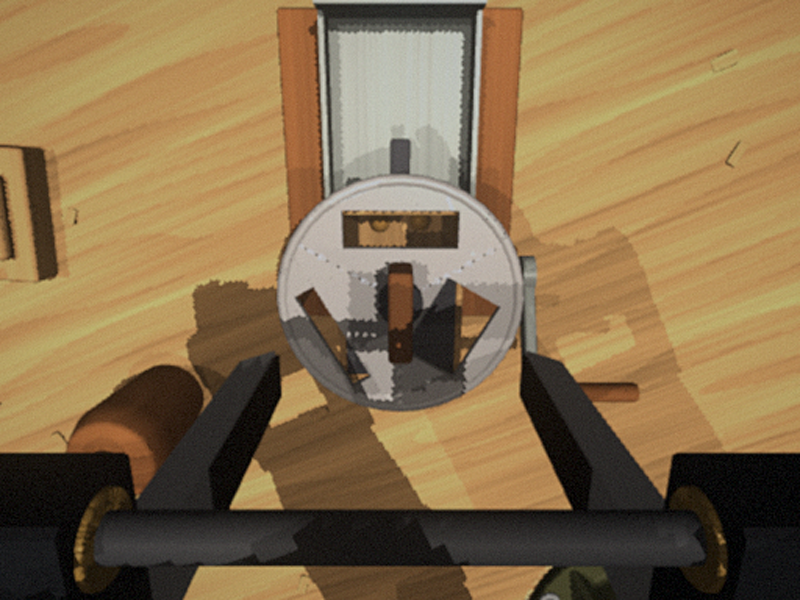

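```bash
python3 - <<'E'
from h import *
d=np.load("e.npz");C=(d['K'],d['R'],d['t'])
print(onz(0,(638*.64,392*.64),163,C), manip.read_state()['joints'])
print(proj(0,[[381,-29.3,162],[392.7,-.6,162]],C)/.64)
E
```

```text
[381.55387034 -32.756203   163.        ] [8.50554297e-02 1.51094907e-01 1.52556998e+00 6.57593218e-04
 1.47059349e+00 2.04269635e+00]
[[632.09811079 393.91352456]
 [582.11939111 393.85552843]]
```

>>> play_rows --series '[[[0.005, 0, 0.01], -0.15, 0], [[0.01, 0, 0.02], -0.3, 0], [[0.02, 0, 0.03], -0.45, 0], [[0.03, 0, 0.05], -0.6, 0], [[0.04, 0, 0.065], -0.75, 0], [[0.05, 0, 0.08], -0.9, 0], [[0.06, 0, 0.095], -1.05, 0], [[0.068, 0, 0.114], -1.2, 0], [[0.068, 0, 0.114], -1.35, 0], [[0.068, 0, 0.114], -1.5, 0], [[0.068, 0, 0.114], -1.57, 0], [[0.068, 0.04, 0.114], -1.57, 0], [[0.068, 0.07, 0.114], -1.57, 0], [[0.068, 0.07, 0.114], -1.57, 0], [[0.068, 0.07, 0.114], -1.57, 0]]'

```text
clock: 9.25
eef_pos: [391.6, -0.5, 212.9]
eef_rot: [-1.577, -0.002, -1.959]
wrist_force: [0.4, 0.2, -0.2]
finger_gap: 94.2
```

```bash
python3 - <<'E'
from h import *
s=manip.read_state();print(s['eef_pos'],s['joints'])
im=shot("wrist","f.png");b=cv2.imread("pics/f.png")
print(proj("wrist",[[381,-29.3,162],[392.7,-.6,162]])*1.5625)
cv2.imwrite("pics/f2.png",cv2.resize(b,(800,600),interpolation=cv2.INTER_CUBIC))
E
```

```text
[391.58982964  -0.54751147 212.86798689] [-9.47102641e-02 -6.56167546e-02  1.91167511e+00 -4.32677872e-04
  1.30231675e+00  2.93137265e-01]
[[400.11529162 388.68195118]
 [400.19629114 327.09548801]]
```

View pics/f2.png

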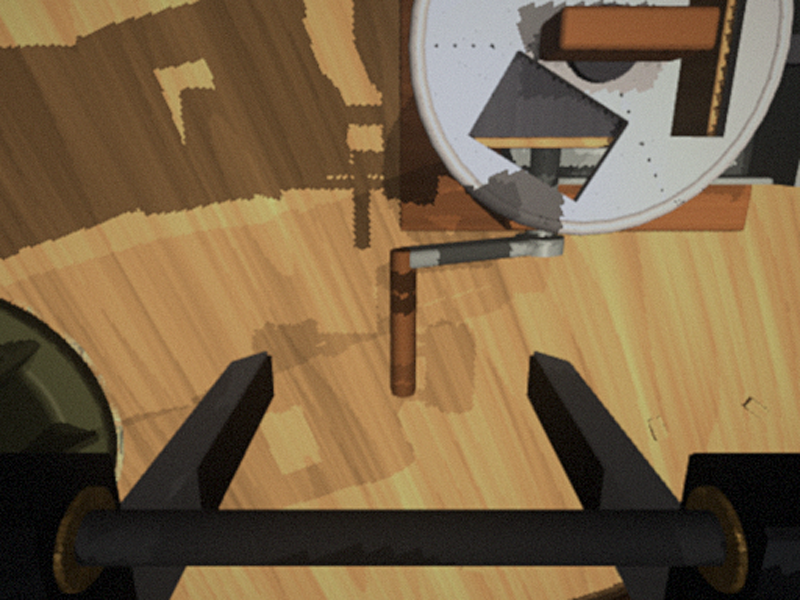

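>>> play_rows --series '[[[0, 0.03, 0.001], 0, 0], [[0, 0.055, 0.001], 0, 0.3], [[0, 0.07, 0.001], 0, 0.6], [[0, 0.07, 0.001], 0, 0.9], [[0, 0.07, 0.001], 0, 1], [[0, 0.07, 0.001], 0, 1], [[0, 0.07, 0.001], 0, 1], [[0, 0.07, 0.001], 0, 1], [[0, 0.07, 0.001], 0, 1], [[0, 0.07, 0.001], 0, 1], [[0, 0.07, 0.001], 0, 1], [[0, 0.07, 0.001], 0, 1], [[0, 0.07, 0.001], 0, 1], [[0, 0.07, 0.001], 0, 1], [[0, 0.07, 0.001], 0, 1], [[0, 0.07, 0.001], 0, 1], [[0, 0.07, 0.001], 0, 1]]' --squeeze 25

```text
clock: 11.0
eef_pos: [392.4, -0.9, 143.6]
eef_rot: [-1.576, -0.002, -1.958]
wrist_force: [-5.0, 1.6, 2.7]
finger_gap: 10.9
```

```bash
python3 - <<'E'
import numpy as np
# crank angle a from vertical, tool: y down, z=ex ; from a0=-65
def rows(a0,a1,n):
    a=np.radians(np.linspace(a0,a1,n+1));s=75*(np.sin(a)-np.sin(a[0]));c=75*(np.cos(a)-np.cos(a[0]))
    print([[[0,round(-y/1e3,3),round(x/1e3,3)],0,1] for x,y in zip(s[1:],c[1:])])
rows(-65,5,16);rows(5,65,14);rows(65,0,14);rows(0,-65,14)
E
```

```text
[[[0, np.float64(-0.005), np.float64(0.003)], 0, 1], [[0, np.float64(-0.01), np.float64(0.006)], 0, 1], [[0, np.float64(-0.015), np.float64(0.009)], 0, 1], [[0, np.float64(-0.019), np.float64(0.013)], 0, 1], [[0, np.float64(-0.023), np.float64(0.017)], 0, 1], [[0, np.float64(-0.027), np.float64(0.021)], 0, 1], [[0, np.float64(-0.03), np.float64(0.026)], 0, 1], [[0, np.float64(-0.033), np.float64(0.03)], 0, 1], [[0, np.float64(-0.036), np.float64(0.036)], 0, 1], [[0, np.float64(-0.038), np.float64(0.041)], 0, 1], [[0, np.float64(-0.04), np.float64(0.046)], 0, 1], [[0, np.float64(-0.042), np.float64(0.052)], 0, 1], [[0, np.float64(-0.043), np.float64(0.057)], 0, 1], [[0, np.float64(-0.043), np.float64(0.063)], 0, 1], [[0, np.float64(-0.043), np.float64(0.069)], 0, 1], [[0, np.float64(-0.043), np.float64(0.075)], 0, 1]]
[[[0, np.float64(0.001), np.float64(0.006)], 0, 1], [[0, np.float64(0.002), np.float64(0.011)], 0, 1], [[0, np.float64(0.003), np.float64(0.016)], 0, 1], [[0, np.float64(0.005), np.float64(0.022)], 0, 1], [[0, np.float64(0.008), np.float64(0.027)], 0, 1], [[0, np.float64
[... 1205 characters left out ...]
np.float64(-0.006)], 0, 1], [[0, np.float64(0.001), np.float64(-0.012)], 0, 1], [[0, np.float64(0.002), np.float64(-0.018)], 0, 1], [[0, np.float64(0.004), np.float64(-0.024)], 0, 1], [[0, np.float64(0.006), np.float64(-0.03)], 0, 1], [[0, np.float64(0.009), np.float64(-0.035)], 0, 1], [[0, np.float64(0.012), np.float64(-0.04)], 0, 1], [[0, np.float64(0.015), np.float64(-0.045)], 0, 1], [[0, np.float64(0.019), np.float64(-0.05)], 0, 1], [[0, np.float64(0.023), np.float64(-0.054)], 0, 1], [[0, np.float64(0.028), np.float64(-0.058)], 0, 1], [[0, np.float64(0.033), np.float64(-0.062)], 0, 1], [[0, np.float64(0.038), np.float64(-0.065)], 0, 1], [[0, np.float64(0.043), np.float64(-0.068)], 0, 1]]
```

>>> play_rows --series '[[[0, -0.005, 0.003], 0, 1], [[0, -0.01, 0.006], 0, 1], [[0, -0.015, 0.009], 0, 1], [[0, -0.019, 0.013], 0, 1], [[0, -0.023, 0.017], 0, 1], [[0, -0.027, 0.021], 0, 1], [[0, -0.03, 0.026], 0, 1], [[0, -0.033, 0.03], 0, 1], [[0, -0.036, 0.036], 0, 1], [[0, -0.038, 0.041], 0, 1], [[0, -0.04, 0.046], 0, 1], [[0, -0.042, 0.052], 0, 1], [[0, -0.043, 0.057], 0, 1], [[0, -0.043, 0.063], 0, 1], [[0, -0.043, 0.069], 0, 1], [[0, -0.043, 0.075], 0, 1]]'

```text
clock: 12.6
eef_pos: [462.0, -29.4, 186.3]
eef_rot: [-1.577, -0.002, -1.958]
wrist_force: [-5.1, 0.8, 4.8]
finger_gap: 10.8
```

>>> play_rows --series '[[[0, 0.001, 0.006], 0, 1], [[0, 0.002, 0.011], 0, 1], [[0, 0.003, 0.016], 0, 1], [[0, 0.005, 0.022], 0, 1], [[0, 0.008, 0.027], 0, 1], [[0, 0.01, 0.032], 0, 1], [[0, 0.013, 0.036], 0, 1], [[0, 0.017, 0.041], 0, 1], [[0, 0.02, 0.045], 0, 1], [[0, 0.024, 0.049], 0, 1], [[0, 0.029, 0.053], 0, 1], [[0, 0.033, 0.056], 0, 1], [[0, 0.038, 0.059], 0, 1], [[0, 0.041, 0.06], 0, 1], [[0, 0.041, 0.06], 0, 1], [[0, 0.041, 0.06], 0, 1], [[0, 0.041, 0.06], 0, 1], [[0, 0.041, 0.06], 0, 1], [[0, 0.041, 0.06], 0, 1], [[0, 0.041, 0.06], 0, 1]]'

```text
clock: 14.6
eef_pos: [517.5, -52.3, 145.1]
eef_rot: [-1.576, -0.002, -1.959]
wrist_force: [2.5, -5.6, -1.2]
finger_gap: 11.1
```

```bash
python3 - <<'E'
from h import *
w=shot("wrist","g.png");s=shot("scene","g1.png");t=shot("side","g3.png")
f=lambda i,x,y,w,h:cv2.resize(i[y:y+h,x:x+w],(400,300),interpolation=cv2.INTER_CUBIC)
m=np.vstack([np.hstack([f(s,210,165,120,90),f(t,200,195,120,90)]),np.hstack([f(w,0,0,512,384),f(w,256,0,256,192)])])
cv2.imwrite("pics/g2.png",m[...,::-1])
E
```

```text
(no output)
```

View pics/g2.png

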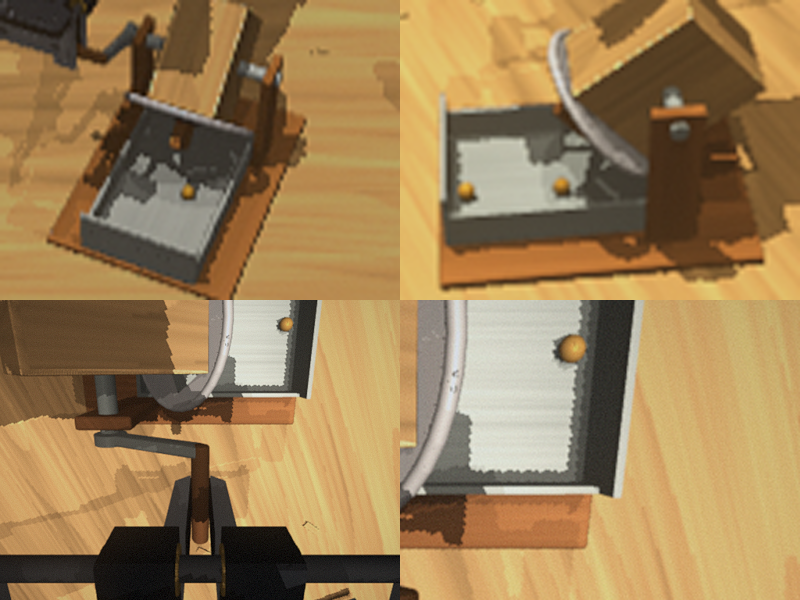

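>>> play_rows --series '[[[0, -0.01, -0.006], 0, 1], [[0, -0.019, -0.014], 0, 1], [[0, -0.027, -0.023], 0, 1], [[0, -0.034, -0.033], 0, 1], [[0, -0.038, -0.044], 0, 1], [[0, -0.041, -0.056], 0, 1], [[0, -0.041, -0.06], 0, 1], [[0, -0.041, -0.06], 0, 1], [[0, -0.041, -0.06], 0, 1], [[0, -0.041, -0.056], 0, 1], [[0, -0.038, -0.044], 0, 1], [[0, -0.034, -0.033], 0, 1], [[0, -0.027, -0.023], 0, 1], [[0, -0.019, -0.014], 0, 1], [[0, -0.01, -0.006], 0, 1], [[0, 0, 0], 0, 1], [[0, 0, 0], 0, 1], [[0, 0, 0], 0, 1], [[0, 0, 0], 0, 1], [[0, 0, 0], 0, 1]]'

```text
clock: 16.75
eef_pos: [517.2, -52.1, 144.8]
eef_rot: [-1.576, -0.002, -1.958]
wrist_force: [0.5, 1.9, -5.9]
finger_gap: 11.0
```

```bash
python3 - <<'E'
from h import *
w=shot("wrist","i.png");s=shot("scene","i1.png");t=shot("side","i3.png")
f=lambda i,x,y,w,h:cv2.resize(i[y:y+h,x:x+w],(400,300),interpolation=cv2.INTER_CUBIC)
m=np.vstack([np.hstack([f(s,210,165,120,90),f(t,200,195,120,90)]),np.hstack([f(w,0,0,512,384),f(w,256,0,256,192)])])
cv2.imwrite("pics/i2.png",m[...,::-1])
E
```

```text
(no output)
```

View pics/i2.png

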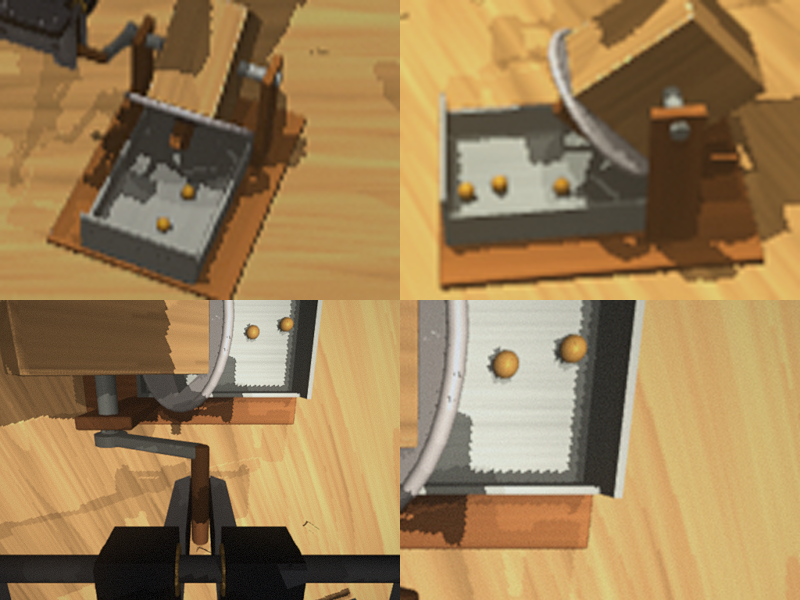

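All three small balls are in the tray: the side crop shows them at (465,190), (499,184) and (561,186). The drum can go back now.

>>> play_rows --series '[[[0, -0.005, -0.003], 0, 1], [[0, -0.01, -0.006], 0, 1], [[0, -0.015, -0.01], 0, 1], [[0, -0.019, -0.014], 0, 1], [[0, -0.023, -0.018], 0, 1], [[0, -0.027, -0.023], 0, 1], [[0, -0.031, -0.028], 0, 1], [[0, -0.034, -0.033], 0, 1], [[0, -0.036, -0.038], 0, 1], [[0, -0.038, -0.044], 0, 1], [[0, -0.04, -0.05], 0, 1], [[0, -0.041, -0.056], 0, 1], [[0, -0.042, -0.061], 0, 1], [[0, -0.042, -0.067], 0, 1], [[0, -0.042, -0.067], 0, 1]]'

```text
clock: 18.4
eef_pos: [456.4, -27.0, 189.9]
eef_rot: [-1.571, -0.001, -1.958]
wrist_force: [0.7, -1.2, 12.9]
finger_gap: 11.6
```

>>> play_rows --series '[[[0, 0.002, -0.006], 0, 1], [[0, 0.003, -0.012], 0, 1], [[0, 0.004, -0.018], 0, 1], [[0, 0.006, -0.024], 0, 1], [[0, 0.009, -0.03], 0, 1], [[0, 0.012, -0.035], 0, 1], [[0, 0.015, -0.04], 0, 1], [[0, 0.018, -0.045], 0, 1], [[0, 0.022, -0.05], 0, 1], [[0, 0.026, -0.054], 0, 1], [[0, 0.031, -0.058], 0, 1], [[0, 0.036, -0.062], 0, 1], [[0, 0.041, -0.066], 0, 1], [[0, 0.046, -0.069], 0, 1], [[0, 0.048, -0.07], 0, 1], [[0, 0.05, -0.071], 0, 1], [[0, 0.05, -0.071], 0, 1]]' --squeeze 35

```text
clock: 20.1
eef_pos: [392.3, -0.5, 141.9]
eef_rot: [-1.565, 0.0, -1.958]
wrist_force: [8.2, -0.6, 3.9]
finger_gap: 11.0
```

>>> play_rows --series '[[[0, 0.002, -0.001], 0, 1], [[0, 0.004, -0.002], 0, 1], [[0, 0.004, -0.002], 0, 1], [[0, 0.004, -0.002], 0, 1]]'

```text
clock: 20.5
eef_pos: [392.6, -0.5, 141.4]
eef_rot: [-1.557, 0.001, -1.958]
wrist_force: [-3.6, -4.9, 28.2]
finger_gap: 10.7
```

Firm against the stop (28 N up, with the tool hardly moving). Next I release, lift and check.

>>> play_rows --series '[[[0, 0, 0], 0, 0.7], [[0, 0, 0], 0, 0.3], [[0, 0, 0], 0, 0], [[0, 0, 0], 0, 0], [[0, 0, 0], 0, 0], [[0, 0, 0], 0, 0], [[0, 0, 0], 0, 0], [[0, -0.04, 0], 0, 0], [[0, -0.08, 0], 0, 0], [[0, -0.12, 0], 0, 0], [[0, -0.14, 0], 0, 0], [[0, -0.14, 0.02], 0, 0], [[0, -0.14, 0.05], 0, 0], [[-0.03, -0.14, 0.09], 0, 0], [[-0.08, -0.14, 0.11], 0, 0], [[-0.09, -0.14, 0.11], 0, 0], [[-0.09, -0.14, 0.11], 0, 0], [[-0.09, -0.14, 0.11], 0, 0]]'

```text
clock: 22.3
eef_pos: [526.1, 41.5, 282.9]
eef_rot: [-1.558, 0.001, -1.958]
wrist_force: [-0.8, -0.4, -0.4]
finger_gap: 94.2
```

```bash
python3 - <<'E'
from h import *
print(manip.read_state()['eef_pos'],manip.read_state()['finger_gap'])
w=shot("wrist","j.png");s=shot("scene","j1.png");t=shot("side","j3.png")
f=lambda i,x,y,w,h:cv2.resize(i[y:y+h,x:x+w],(400,300),interpolation=cv2.INTER_CUBIC)
m=np.vstack([np.hstack([f(s,200,145,140,105),f(t,200,165,140,105)]),np.hstack([f(w,0,0,512,384),f(cv2.absdiff(t,cv2.imread("pics/b.png")[...,::-1]),0,0,512,384)])])
cv2.imwrite("pics/j2.png",m[...,::-1])
E
```

```text
[526.05358179  41.50672951 282.85857942] 94.21207843742135
```

View pics/j2.png

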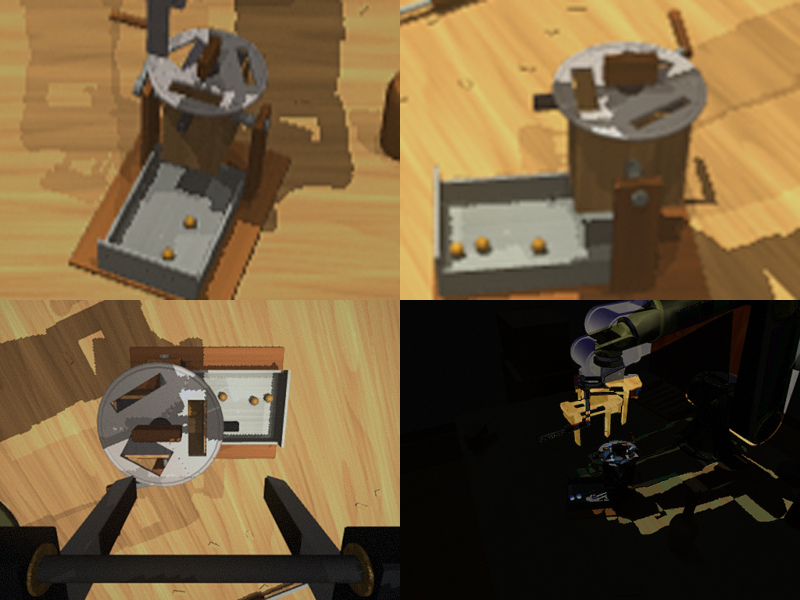

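The last look shows three balls in the tray and the cap and crank back in their first place in the side view. The medium slot is still at the pointer, and the bystanders haven't changed. I'm handing it in.

```bash
python3 -c "
from cell import manip
print(manip.sign_off())"
```

```text
the job is handed in; nothing more can be done
None
```

All three small balls are in the catch tray, the drum is upright again and released, and the job was handed in at about 22 s of the 72 s.

- **Cap:** I turned it about 175° clockwise in a single grasp. The picture after that showed the medium slot square over the opening, and it was still at the pointer at the end.
- **Pouring:** The first tip put only two small balls in the tray. After one rock back and over, the pictures showed all three.
- **Large ball:** It was not seen in the tray in any view. I did not look for it inside the drum.
- **Drum upright:** I pressed the crank against the stop until it pushed back with 28 N, then let go and backed the arm off. In the last side view the cap and crank were where they started.
- **Gouge, mallet and blank:** I compared the side view from before and after. Only the arm, its shadows, the cap and the balls had changed.

On the way back, the crank bar seemed to slip about 3 mm in the grip, which had no visible effect. No check failed.

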